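# Set the slotted bracket to its stop and clamp it

### The job

On the white enclosure back plate, slide the brass-coloured slotted bracket along its bolts until its leading edge is against the red-tipped stop screw, and press it home there with about 12 N over and above the drag of sliding; more than 20 N would bend the stop. Then turn the black wing knob clockwise to its end stop so that the bracket is clamped up against the screw, and let go. Leave the other things on the bench alone.

Things in the scene. Friction and masses are not known exactly. Their poses are not given: they have to be found in the camera images.
- plate_top (a point): Centre of the top face of the white back plate, 190 x 340 x 10 mm, fixed on the bench. Its y axis (long side) is the slide direction: the bracket is slid towards +y. Terminal blocks along its +x edge reach in to 57 mm from the centre line, 38 mm above the bench. Two fixed 7 mm bolts stand at y = -50 and +50 mm on x = 0.
- bracket: Slotted brass-coloured steel bracket lying on the plate, 50 mm wide (x), 5 mm thick, from y = -115 to +100 mm of its origin (on the underside), upright flange at the -y end. Its 9.5 mm slots allow 30 mm either way from the middle. A sprung nut (22 mm across, 24 mm above the bench) on the y = -50 bolt holds it down: sliding takes a steady 2.5 to 8 N at the flange. It cannot be lifted off.
- bracket_flange (a point): Centre of the outer (-y) face of the bracket's upright flange, 32.5 mm above the bench. The flange is 50 mm wide in x, 8 mm thick (on the +y side of this point), its top 55 mm above the bench. Push it here low down, or pinch it. Axes as the bracket.
- bracket_edge (a point): Middle of the bracket's leading (+y) edge, half-way up its 5 mm thickness. This edge must touch the stop screw's tip; it has 8 to 52 mm to go. Pressed home, it stays touching when let go, held by the drag. Axes as the bracket.
- stop: Red stop block, 44 x 16 x 22 mm, fixed on the plate across the end of the slide. Origin at the centre of its underside, axes as the plate. A locked adjusting screw, 10 mm thick with a red tip, passes through it along y, axis 6.5 mm above the plate; its tip marks the wanted place, at y between -13 and -33 mm of this frame: not measured, find it by feel. Not to be pressed with more than 20 N.
- knob_grip (a point): Centre of the bar of the black wing knob on the bolt at y = +50 mm of the plate: bar 52 mm long (x axis of this frame), 14 mm wide (y), 26 mm tall (38 to 64 mm above the bench), this point 51 mm above the bench. Grip across the 14 mm width from above. Under the bar is a stem 14 mm in diameter, and below 30 mm height a black collar 26 mm across.
- knob (a joint): Angle of the wing knob in rad: 0 slack, grows as it is turned clockwise seen from above; the washer meets the bracket at about 0.5, then it stiffens, with a hard end stop at 1.4 (fully tight). Starts between 0 and 0.3. Turning takes about 0.12 to 0.25 N m and it stays where it is left.
- tape_roll: Yellow roll of tape, 90 mm across, 19 mm high, lying flat on the bench; leave alone. Origin at the centre of its underside.
- screw_jar: Glass jar with red cap, 56 mm across, 75 mm tall; leave alone. Origin at the centre of its underside.
- driver: Screwdriver with a red handle, about 200 mm long, lying on the bench; leave alone.
- fuse_carton: Small cardboard carton, 60 x 90 x 50 mm; leave alone. Origin at the centre of its underside.
There are look-alikes about, which are no part of the job. Of the things like the bracket, leave any that is purple; of the rest the larger one is meant.

How it is judged:
On the way, in this order (a step that is already met when the one before it is completed fails the run):
1. the bracket is pressed home against the stop screw with more than 6 N (contact force between bracket and stop above 6 N), for 0.2 s.
2. the wing knob is turned clockwise to within 0.15 rad of its end stop while the bracket still touches the stop screw (value of joint knob above 1.25 rad and contact force between bracket and stop above 0.3 N), for 0.2 s.
At the end, for the whole second after the job is handed in: The bracket lies flat and at rest with its leading edge touching the stop screw (more than 0.3 N between them), and the wing knob stands within 0.15 rad of its clockwise end stop (1.4 rad) (all of step 2 and linear speed of bracket below 0.01 m/s and angle between bracket's own z axis and vertical below 0.04 rad).
It fails at once if the stop is pressed with more than 20 N (contact force between bracket and stop above 20 N).
It fails at once if the robot pushes on the stop with more than 20 N (contact force between the arm and stop above 20 N).
It fails at once if a bystander is moved by more than 30 mm (distance of any of tape_roll, screw_jar, driver, fuse_carton from where it was at the start of the episode above 0.03 m).
It also fails if it takes over 61 s, if anything falls off the work surface, if the arm or the gripper's body presses on something with over 40 N, if the wrist force passes 120 N, or if a joint passes its speed limit or range.

### The arm

A 6-joint arm with a two-finger parallel gripper is mounted at the origin on the work surface. World frame = base frame: x ahead of the robot, y to its left, z up, the work surface at z = 0. Lengths are in m, angles in rad, forces in N, time in s.
With the tool pointing down it reaches from about 0.325 to 0.775 m from the base axis. Payload 9.3 kg.
Tool frame: the origin (TCP) lies on the centre line of the jaws, within the pads' length; the fingertips stand 17 mm ahead of it and the grasp point (between the pads) lies 2 mm behind it; z points along the fingers, y is the line along which they close (so a half turn about z gives the same grasp; the last joint's range is limited). The gripper opens to 85 mm and grips with 20 to 120 N. Pads are 22 mm wide; open, the fingers measure 114 mm over their backs; the gripper's body (76 mm by 85 mm) begins 54 mm behind the grasp point. The pads swing forward as they close: fully open they stand 13 mm farther back than shut.
Start: joints at [0.983, 0.259, 0.021, 1.334, 0, 1.418], TCP at [0.232, 0.499, 0.248] pointing down, gripper open.
Joint ranges: [-3.04, 3.04], [-0.91, 1.82], [-1.04, 1.36], [-1.92, 1.95], [-1.52, 1.45], [-3.14, 3.14]. Speed limits (rad/s): [2.22, 2.22, 2.79, 3.14, 3.14, 3.14].

### API

Orientations are given as a rotation vector (axis times angle).
In Python, from rig import robot gives the robot as it stands.
- The arm moves only by the shell command python3 -m jog 'ROWS' [FORCE]. ROWS is JSON, a list of rows, each a list of 3 entries, a list of its own where there are three numbers: the shift along the world's x, y, z scaled (see below), then the turn, a rotation vector about the world's x, y, z scaled (see below), then the gripper command: -1 is shut, 1 is fully open, values between are in proportion. In form: [[[tx, ty, tz], [ax, ay, az], grip], ...]. A call has 1 to 12 rows; each row is the pose to reach, as a shift and turn from the pose commanded when the call began, turning the shorter way round; what a row does not reach only later rows make up. The controller multiplies each number of a shift by 1 m and each number of a turn by 360 degrees. A row lasts 1/8 s, in which the tool goes at most 62.5 mm and 10.7 degrees, less where a joint would pass 70% of its speed; a pose out of reach is approached as far as the arm can. A call with a number of a shift or a turn outside -1 to 1 is refused whole. A call with a gripper value outside its range is refused whole. The fingers move at their own pace and stop on an object; FORCE is the grip in N (left out, the last holds). Time passes only in rows, so rows that repeat a pose let the fingers close. It gives the time, the measured TCP pose, the force, the opening and the grip force at its end, in the units of the state.
- robot.sense(): the state, without advancing time (a new reading comes with each control period).
- robot.read_camera(name): name is "scene" or "top" or "wrist"; returns a dict with "pixels" (480x640x3 uint8, red, green, blue), "fx", "fy", "cx", "cy" (pixels), "distortion" ([k1, k2, p1, p2, k3] as OpenCV has them; the pictures are not rectified), "camera_from_world" (4x4, takes a point from world to camera coordinates). Camera axes: x right, y down, z forward; pixel columns grow to the right and rows downward; lengths in m; the calibration is good to about 2 mm. A picture is of the moment at which its call begins. There is no depth.
- robot.close_job(): hands the job in; it is judged then, once.
Trained networks look in a picture, given as the dict that the camera call returned (one of the last four; its "shot" number tells which), for a name from the list of things; names that differ only in an ending like _2 or _b are one class to them, and where a whole thing is asked for, a point or a joint stands for the part that bears it (a point fixed in the world has none). Each returns a list of dicts, best first, with "conf" (0 to 1); they miss things now and then, are a little off and sometimes report something else, mostly with a low value. They report only what shows in the picture. A call takes as long as a camera call. They do not tell look-alikes from the thing itself.
- robot.look_for(picture, thing): "rect" ([left, top, width, height] in pixels, round what is visible of it).
- robot.tip_of(picture, thing): "xy" ([column, row] in pixels: a listed point, or the origin of a listed thing).
The state is a dict: "time": time; "q": joint angles; "qvel": joint speeds; "tau": joint torques, N m; "eef_pos": TCP position; "tool_rot": TCP orientation; "force": force on the tool from outside, world axes, zero at the start; "torque": the same for the moment, N m; "width": finger opening in m; "gripper_force": force on a finger pad.
Only numpy, scipy, OpenCV 4.12 (cv2) and the standard library are available. Lean on these libraries where they do the work, as an engineer would, in place of code of your own. Each camera call takes 0.05 s, during which the arm holds its last target. There are 200 camera calls.

## Working session

There is one attempt and no reset: what is moved stays moved. The work goes in short steps, Python scripts to look and compute and a shell command to move; the robot and the scene stay as the last step left them, time stands still between calls to the robot, and variables do not carry over. Pictures are saved under pics/ and viewed, at most 10 in all, crops included, and the job is handed in when it is done.

```bash
mkdir -p pics; cat > h.py <<'E'
import numpy as np, cv2
from rig import robot
def ray(p,uv):
    K=np.array([[p['fx'],0,p['cx']],[0,p['fy'],p['cy']],[0,0,1.]])
    n=cv2.undistortPoints(np.array([[uv]],float),K,np.array(p['distortion'],float))[0,0]
    T=np.array(p['camera_from_world']);R=T[:3,:3];o=-R.T@T[:3,3]
    return o,R.T@np.array([n[0],n[1],1.])
def at(p,uv,z):
    o,d=ray(p,uv);return o+d*(z-o[2])/d[2]
def proj(p,X):
    K=np.array([[p['fx'],0,p['cx']],[0,p['fy'],p['cy']],[0,0,1.]]);T=np.array(p['camera_from_world'])
    return cv2.projectPoints(np.array([X],float),cv2.Rodrigues(T[:3,:3])[0],T[:3,3],K,np.array(p['distortion'],float))[0][0,0]
E
python3 - <<'E'
from h import *
np.set_printoptions(precision=4,suppress=True)
Z=dict(plate_top=.01,bracket_flange=.0325,bracket_edge=.0125,stop=.01,knob_grip=.051,bracket=.01,screw_jar=0,tape_roll=0,fuse_carton=0)
for c in("top","scene"):
    p=robot.read_camera(c);cv2.imwrite(f"pics/{c}1.png",p['pixels'][:,:,::-1])
    for t,z in Z.items():
        for d in robot.tip_of(p,t)[:3]:
            print(c,t,round(d['conf'],2),np.round(d['xy']),at(p,d['xy'],z)[:2])
print(robot.sense())
E
```

```text
top plate_top 0.94 [342. 178.] [ 0.571  -0.0657]
top bracket_flange 0.89 [218. 278.] [0.3369 0.1944]
top bracket_flange 0.62 [397. 189.] [ 0.5426 -0.1853]
top bracket_edge 0.7 [432. 314.] [ 0.273  -0.2634]
top bracket_edge 0.61 [171. 368.] [0.1489 0.2856]
top bracket_edge 0.57 [305. 161.] [0.609  0.0189]
top stop 0.6 [283. 154.] [0.6242 0.0692]
top stop 0.23 [320. 158.] [ 0.6175 -0.0147]
top knob_grip 0.67 [320. 160.] [ 0.5989 -0.014 ]
top bracket 0.89 [347. 178.] [ 0.5727 -0.0778]
top bracket 0.63 [197. 326.] [0.2363 0.2374]
top bracket 0.61 [404. 292.] [ 0.319  -0.2035]
top screw_jar 0.58 [125. 232.] [0.4388 0.4122]
top tape_roll 0.84 [504. 241.] [ 0.4381 -0.4306]
top fuse_carton 0.9 [489. 160.] [ 0.6269 -0.4043]
scene plate_top 0.81 [274. 284.] [ 0.5844 -0.0601]
scene bracket_flange 0.96 [429. 246.] [0.3506 0.1993]
scene bracket_flange 0.91 [289. 212.] [ 0.3856 -0.1361]
scene bracket_flange 0.75 [289. 282.] [ 0.5852 -0.0219]
scene bracket_edge 0.85 [268. 186.] [ 0.2928 -0.256 ]
scene bracket_edge 0.76 [301. 303.] [0.6079 0.0189]
scene bracket_edge 0.7 [486. 220.] [0.1794 0.2865]
s
[... 203 characters left out ...]
0.56 [277. 200.] [ 0.3332 -0.2026]
scene screw_jar 0.62 [513. 319.] [0.4463 0.4074]
scene tape_roll 0.84 [180. 202.] [ 0.4413 -0.4274]
scene tape_roll 0.58 [301. 302.] [0.5956 0.0101]
scene fuse_carton 0.71 [132. 249.] [ 0.6298 -0.413 ]
{'time': 1.0, 'q': array([ 0.9834,  0.2586,  0.0215,  1.3337, -0.    ,  1.4182]), 'qvel': array([ 0.0022, -0.0011, -0.0002, -0.0008,  0.0007,  0.0001]), 'tau': array([  0.0007, -55.539 ,  34.4736,   0.0014,  -0.0002,   0.    ]), 'eef_pos': array([0.2317, 0.4988, 0.2483]), 'tool_rot': array([ 0.6776,  3.0676, -0.    ]), 'force': array([-0.3461, -0.1821,  0.0494]), 'torque': array([ 0.0052, -0.0139, -0.0218]), 'gripper_force': 0.0, 'width': 0.08570505930662638}
```

View pics/top1.png

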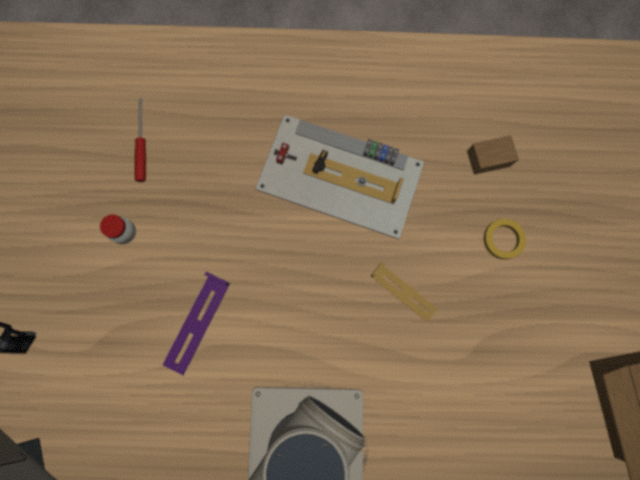

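View pics/scene1.png

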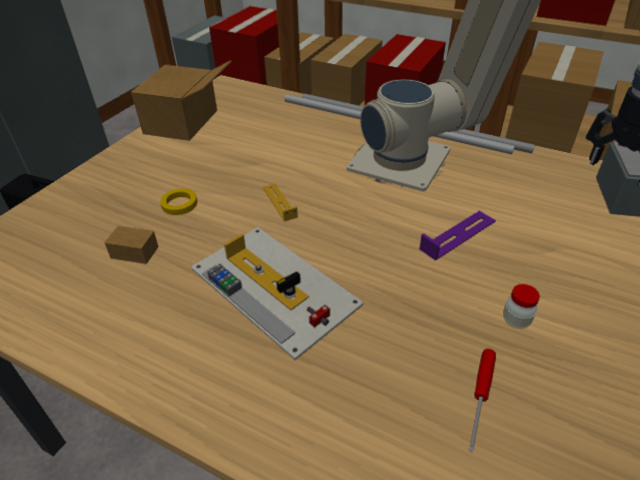

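The top view shows the bracket on the plate: flange at (397,189), leading edge at (305,161), knob at (320,160) and stop at (283,154). The purple one at (197,322) and the smaller brass one at (404,292) are look-alikes. The slide direction is about 72° in the world frame. Next I'll move over the plate for a wrist-camera look.

```bash
python3 -m jog '[[[0.27,-0.55,0.02],[0,0,0.019],-1],[[0.27,-0.55,0.02],[0,0,0.019],-1],[[0.27,-0.55,0.02],[0,0,0.019],-1],[[0.27,-0.55,0.02],[0,0,0.019],-1],[[0.27,-0.55,0.02],[0,0,0.019],-1],[[0.27,-0.55,0.02],[0,0,0.019],-1],[[0.27,-0.55,0.02],[0,0,0.019],-1],[[0.27,-0.55,0.02],[0,0,0.019],-1],[[0.27,-0.55,0.02],[0,0,0.019],-1],[[0.27,-0.55,0.02],[0,0,0.019],-1],[[0.27,-0.55,0.02],[0,0,0.019],-1],[[0.27,-0.55,0.02],[0,0,0.019],-1]]' 40
python3 - <<'E'
from h import *
np.set_printoptions(precision=4,suppress=True)
Z=dict(plate_top=.01,bracket_flange=.0325,bracket_edge=.0125,stop=.01,knob_grip=.051,bracket=.01)
for c in("wrist","top","scene"):
    p=robot.read_camera(c);cv2.imwrite(f"pics/{c}2.png",p['pixels'][:,:,::-1])
    for t,z in Z.items():
        for d in robot.tip_of(p,t)[:2]:
            print(c,t,round(d['conf'],2),np.round(d['xy']),at(p,d['xy'],z)[:2])
s=robot.sense();print(s['eef_pos'],s['tool_rot'],s['q'],s['force'],s['time'])
E
```

```text
time: 2.5
eef_pos: [0.5014, -0.0511, 0.2681]
tool_rot: [-0.494, -3.102, -0.0]
force: [0.2, 0.5, 0.2]
width: 0.0001
gripper_force: 0.0
wrist plate_top 0.64 [324. 262.] [ 0.5818 -0.0638]
wrist bracket_flange 0.91 [198. 268.] [ 0.5374 -0.1924]
wrist bracket_flange 0.81 [177.  96.] [ 0.3718 -0.1418]
wrist bracket_edge 0.79 [400. 261.] [0.6059 0.0169]
wrist bracket_edge 0.6 [36. 42.] [ 0.2761 -0.2596]
wrist stop 0.86 [450. 259.] [0.623  0.0713]
wrist stop 0.17 [376. 274.] [ 0.614  -0.0129]
wrist knob_grip 0.87 [377. 276.] [ 0.5972 -0.0139]
wrist bracket 0.89 [105.  68.] [ 0.3209 -0.2057]
wrist bracket 0.55 [310. 261.] [ 0.576  -0.0785]
top bracket_flange 0.74 [377. 270.] [ 0.3636 -0.1424]
top bracket_flange 0.48 [397. 193.] [ 0.5339 -0.1867]
top bracket_edge 0.97 [432. 313.] [ 0.2761 -0.2618]
top bracket_edge 0.83 [171. 369.] [0.147  0.2852]
top stop 0.69 [485. 156.] [ 0.6339 -0.3932]
top bracket 0.81 [402. 293.] [ 0.3176 -0.1998]
top bracket 0.67 [195. 327.] [0.2343 0.2423]
scene plate_top 0.8 [271. 282.] [ 0.5823 -0.0675]
scene bracket_flange 0.83 [289. 212.] [ 0.3857 -0.138 ]
scene bracket_flange 0.59 [233. 248.] [ 0.5494 -0.1858]
scene bracket_edge 0.87 [299. 300.] [0.6033 0.0121]
scene bracket_edge 0.72 [486. 217.] [0.1677 0.2843]
scene stop 0.6 [317. 318.] [0.6255 0.0644]
scene knob_grip 0.42 [274. 284.] [ 0.6184 -0.0359]
scene bracket 0.81 [277. 201.] [ 0.335  -0.2024]
scene bracket 0.69 [268. 281.] [ 0.5841 -0.0744]
[ 0.5017 -0.0512  0.2683] [-0.4934 -3.1026 -0.0001] [-0.2683  0.175  -0.0381  1.3577  0.      0.0472] [ 0.0698 -0.0923 -0.7376] 3.55
```

View pics/wrist2.png

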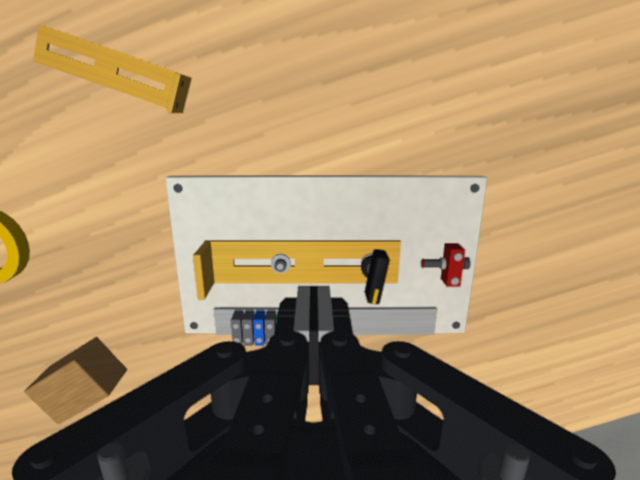

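The wrist view has the plate level in the image. The flange is at (198,268), the leading edge at x=400, the screw tip at (422,263), and the knob bar runs from (381,252) to (373,303). Next I'll convert these pixels into plate-frame positions.

```bash
python3 - <<'E'
from h import *
np.set_printoptions(precision=4,suppress=True)
p=robot.read_camera("wrist")
a=[at(p,q,.01)[:2] for q in((178,188),(474,188),(194,325),(456,325))]
print("screws",a)
u=(a[1]-a[0]+a[3]-a[2]);u/=np.linalg.norm(u);print("u",u,np.degrees(np.arctan2(u[1],u[0])));v=np.array([u[1],-u[0]])
c=sum(a)/4;print("centre",c)
for n,q,z in(("tip",(422,264),.0165),("edge",(400,261),.015),("flange top outer l",(194,250),.055),("flangetop near",(213,240),.055),("fl top far",(203,299),.055),("stop",(453,265),.032),("bolt1",(281,262),.024),("bar far",(375,303),.064),("bar near",(382,252),.064),("knob",robot.tip_of(p,"knob_grip")[0]['xy'],.051),("flange",robot.tip_of(p,"bracket_flange")[0]['xy'],.0325)):
    X=at(p,q,z)[:2];print(n,X,"plate xy",(X-c)@v,(X-c)@u)
x,y,w,h=185,225,290,100
cv2.imwrite("pics/w3.png",cv2.resize(p['pixels'][y:y+h,x:x+w,::-1],None,fx=2.7,fy=2.7,interpolation=cv2.INTER_CUBIC))
E
```

```text
screws [array([ 0.4538, -0.1858]), array([0.5515, 0.1126]), array([ 0.6116, -0.2372]), array([0.71  , 0.0615])]
u [0.3119 0.9501] 71.824514657488
centre [ 0.5817 -0.0622]
tip [0.616  0.0387] plate xy 0.0010441698666789647 0.10656501022597795
edge [0.6055 0.0164] plate xy -0.0019799289283363546 0.08210287151076179
flange top outer l [ 0.5123 -0.1778] plate xy -0.02990439355457347 -0.1314871346858638
flangetop near [ 0.5085 -0.1558] plate xy -0.040332519015479504 -0.11175950391394787
fl top far [ 0.5647 -0.191 ] plate xy 0.023954605398365046 -0.12764070019004162
stop [0.6199 0.0675] plate xy -0.004199051763705072 0.13519655641156458
bolt1 [ 0.5621 -0.1073] plate xy -0.004550353511883821 -0.04893652173519813
bar far [ 0.6189 -0.024 ] plate xy 0.023366942713771884 0.047861731656346426
bar near [ 0.568  -0.0034] plate xy -0.03136297722847551 0.051635843921460714
knob [ 0.5953 -0.0146] plate xy -0.001994061617590478 0.04946569291469953
flange [ 0.5366 -0.1905] plate xy -0.0028213732900857448 -0.13596613123004025
```

View pics/w3.png

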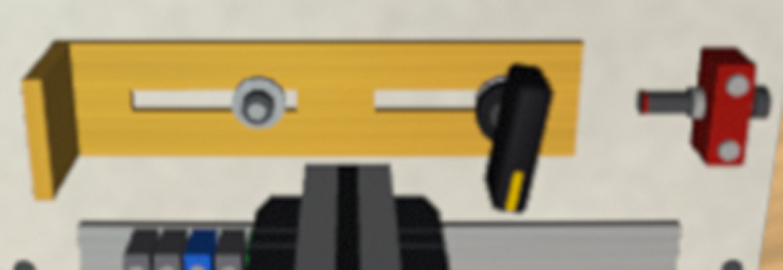

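The gap to the tip is about 24 mm and the knob bar is turned about 4° clockwise. I'll go behind the flange with the fingers shut.

```bash
python3 -m jog '[[[0.015,-0.08,-0.02],[0,0,0],-1],[[0.03,-0.142,-0.04],[0,0,0],-1],[[0.03,-0.167,-0.09],[0,0,0],-1],[[0.03,-0.167,-0.14],[0,0,0],-1],[[0.03,-0.167,-0.19],[0,0,0],-1],[[0.03,-0.167,-0.22],[0,0,0],-1],[[0.03,-0.167,-0.234],[0,0,0],-1],[[0.03,-0.167,-0.234],[0,0,0],-1],[[0.03,-0.167,-0.234],[0,0,0],-1]]'
python3 - <<'E'
from h import *
p=robot.read_camera("scene");cv2.imwrite("pics/s4.png",cv2.resize(p['pixels'][180:360,150:390,::-1],None,fx=3.2,fy=3.2,interpolation=cv2.INTER_CUBIC))
s=robot.sense();print(s['eef_pos'],s['force'])
E
```

```text
time: 4.82
eef_pos: [0.5325, -0.2185, 0.0356]
tool_rot: [0.493, 3.101, -0.001]
force: [0.1, -0.5, 0.4]
width: 0.0002
gripper_force: 0.0
[ 0.53247239 -0.21854906  0.03572725] [-0.17852711 -0.49484375  0.93803115]
```

View pics/s4.png

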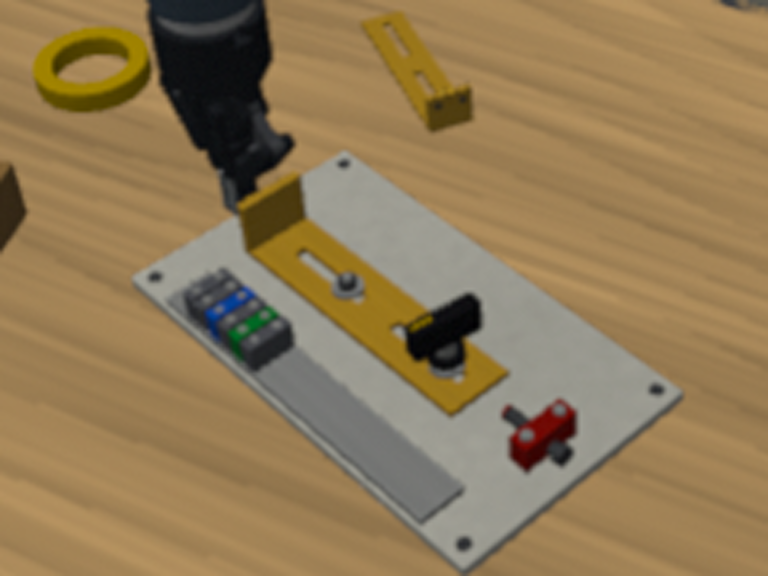

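The shut fingers stand just behind the flange, with the path clear. I'll approach it.

```bash
python3 -m jog '[[[0.0016,0.0048,0],[0,0,0],-1],[[0.0031,0.0095,0],[0,0,0],-1],[[0.0047,0.0143,0],[0,0,0],-1],[[0.0062,0.019,0],[0,0,0],-1]]'
```

```text
time: 5.38
eef_pos: [0.538, -0.1997, 0.0346]
tool_rot: [0.494, 3.102, -0.003]
force: [-2.7, -5.6, 0.7]
width: -0.0
gripper_force: 3.4
```

```bash
python3 -m jog '[[[0.0012,0.0038,0],[0,0,0],-1],[[0.0025,0.0076,0],[0,0,0],-1],[[0.0037,0.0114,0],[0,0,0],-1]]'
```

```text
time: 5.75
eef_pos: [0.5417, -0.1886, 0.0346]
tool_rot: [0.494, 3.102, -0.004]
force: [-2.3, -6.3, 1.1]
width: -0.0
gripper_force: 3.4
```

```bash
python3 -m jog '[[[0.0005,0.0014,0],[0,0,0],-1],[[0.0009,0.0029,0],[0,0,0],-1]]'
```

```text
time: 6.0
eef_pos: [0.5426, -0.1857, 0.0346]
tool_rot: [0.494, 3.102, -0.003]
force: [-1.2, -6.7, 1.6]
width: 0.0006
gripper_force: 3.4
```

```bash
python3 - <<'E'
from h import *
for c in("scene","wrist"):
    p=robot.read_camera(c)
    e=[at(p,d['xy'],.0125) for d in robot.tip_of(p,"bracket_edge")];s=[at(p,d['xy'],.01) for d in robot.tip_of(p,"stop")]
    print(c,e,s)
p=robot.read_camera("scene")
cv2.imwrite("pics/s5.png",cv2.resize(p['pixels'][260:350,250:370,::-1],None,fx=6,fy=6,interpolation=cv2.INTER_CUBIC))
E
```

```text
scene [array([0.61193166, 0.03032271, 0.0125    ]), array([ 0.29551157, -0.25549735,  0.0125    ]), array([0.16632514, 0.28375906, 0.0125    ])] [array([0.62095357, 0.06444097, 0.01      ]), array([0.65469109, 0.39192107, 0.01      ])]
wrist [] []
```

View pics/s5.png

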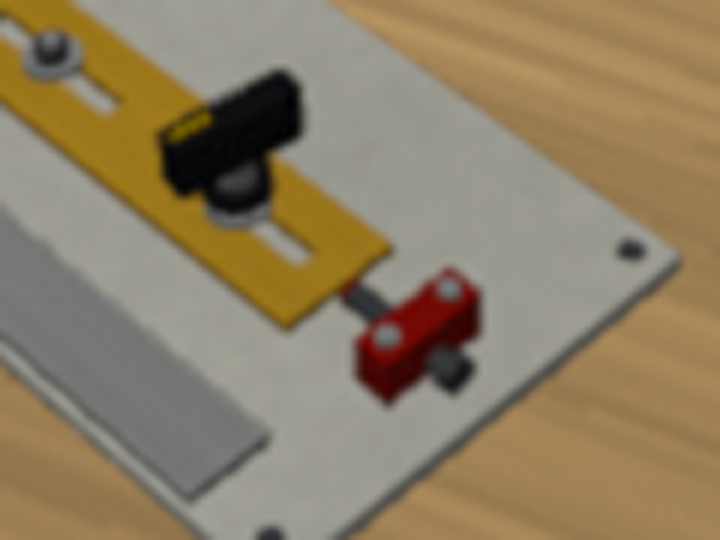

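The edge at crop (345,280) nearly meets the red tip at (348,288), so only a few mm remain. I'll use fine steps from here.

```bash
python3 -m jog '[[[0.00015,0.0005,0],[0,0,0],-1],[[0.0003,0.0010,0],[0,0,0],-1]]'
```

```text
time: 6.6
eef_pos: [0.5428, -0.1848, 0.0345]
tool_rot: [0.494, 3.102, -0.003]
force: [-1.6, -5.9, 0.6]
width: 0.0002
gripper_force: 3.5
```

```bash
python3 -m jog '[[[0.00015,0.0005,0],[0,0,0],-1],[[0.0003,0.0010,0],[0,0,0],-1]]'
```

```text
time: 6.85
eef_pos: [0.5432, -0.1838, 0.0346]
tool_rot: [0.494, 3.102, -0.003]
force: [-1.8, -6.7, 1.5]
width: 0.0003
gripper_force: 3.5
```

```bash
python3 -m jog '[[[0.00015,0.0005,0],[0,0,0],-1],[[0.0003,0.0010,0],[0,0,0],-1]]'
```

```text
time: 7.1
eef_pos: [0.5435, -0.1828, 0.0346]
tool_rot: [0.495, 3.102, -0.003]
force: [-2.0, -7.5, 0.8]
width: 0.0002
gripper_force: 3.5
```

```bash
python3 -m jog '[[[0.00015,0.0005,0],[0,0,0],-1],[[0.0003,0.0010,0],[0,0,0],-1]]'
```

```text
time: 7.35
eef_pos: [0.5438, -0.1818, 0.0346]
tool_rot: [0.495, 3.102, -0.003]
force: [-1.8, -6.9, 1.1]
width: 0.0003
gripper_force: 3.5
```

```bash
python3 -m jog '[[[0.00015,0.0005,0],[0,0,0],-1],[[0.0003,0.0010,0],[0,0,0],-1]]'
```

```text
time: 7.6
eef_pos: [0.5441, -0.1808, 0.0346]
tool_rot: [0.495, 3.102, -0.003]
force: [-2.1, -6.0, 1.0]
width: 0.0001
gripper_force: 3.5
```

```bash
python3 -m jog '[[[0.00015,0.0005,0],[0,0,0],-1],[[0.0003,0.0010,0],[0,0,0],-1]]'
```

```text
time: 7.85
eef_pos: [0.5443, -0.1801, 0.0346]
tool_rot: [0.495, 3.102, -0.005]
force: [-3.4, -9.1, 1.5]
width: -0.0002
gripper_force: 5.1
```

Contact: the force is up to 9.7 N, against about 6.9 N of drag. I'm aiming for about 18.5 N in total.

```bash
python3 -m jog '[[[0.0001,0.0003,0],[0,0,0],-1]]'
```

```text
time: 7.98
eef_pos: [0.5443, -0.1801, 0.0346]
tool_rot: [0.495, 3.102, -0.006]
force: [-3.2, -11.5, 1.8]
width: 0.0001
gripper_force: 5.6
```

```bash
python3 -m jog '[[[0.0001,0.0003,0],[0,0,0],-1],[[0.0001,0.0003,0],[0,0,0],-1]]'
```

```text
time: 8.22
eef_pos: [0.5443, -0.1801, 0.0346]
tool_rot: [-0.496, -3.102, 0.006]
force: [-4.0, -10.6, 1.1]
width: -0.0002
gripper_force: 5.8
```

```bash
python3 -m jog '[[[0.0002,0.0006,0],[0,0,0],-1],[[0.0002,0.0006,0],[0,0,0],-1]]'
```

```text
time: 8.48
eef_pos: [0.5443, -0.1799, 0.0346]
tool_rot: [-0.496, -3.102, 0.008]
force: [-4.5, -13.7, 2.1]
width: -0.0001
gripper_force: 7.3
```

```bash
python3 -m jog '[[[0.0002,0.0006,0],[0,0,0],-1],[[0.0002,0.0006,0],[0,0,0],-1]]'
```

```text
time: 8.72
eef_pos: [0.5444, -0.1798, 0.0346]
tool_rot: [-0.497, -3.102, 0.009]
force: [-6.4, -16.1, 1.4]
width: -0.0001
gripper_force: 8.7
```

```bash
python3 -m jog '[[[0.0001,0.0003,0],[0,0,0],-1],[[0.0001,0.0003,0],[0,0,0],-1],[[0.0001,0.0003,0],[0,0,0],-1],[[0.0001,0.0003,0],[0,0,0],-1]]'
```

```text
time: 9.22
eef_pos: [0.5444, -0.1798, 0.0346]
tool_rot: [-0.497, -3.101, 0.01]
force: [-6.0, -17.8, 0.3]
width: -0.0004
gripper_force: 9.4
```

About 12 N over the drag, held for 0.5 s. Now I'll back off, lift, and look over the knob again.

```bash
python3 -m jog '[[[-0.0005,-0.0015,0],[0,0,0],-1],[[-0.002,-0.006,0],[0,0,0],-1],[[-0.005,-0.016,0],[0,0,0],-1],[[-0.005,-0.016,0.05],[0,0,0],-1],[[-0.005,-0.016,0.1],[0,0,0],-1],[[-0.005,0.03,0.15],[0,0,0],-1],[[-0.02,0.08,0.19],[0,0,-0.011],-0.2],[[-0.04,0.13,0.2],[0,0,-0.011],-0.2],[[-0.04,0.15,0.2],[0,0,-0.011],-0.2],[[-0.04,0.15,0.2],[0,0,-0.011],-0.2],[[-0.04,0.15,0.2],[0,0,-0.011],-0.2]]'
python3 - <<'E'
from h import *
np.set_printoptions(precision=4,suppress=True)
s=robot.sense();print(s['eef_pos'],s['tool_rot'],s['width'],s['force'])
p=robot.read_camera("wrist");cv2.imwrite("pics/w6.png",p['pixels'][:,:,::-1])
for t,z in dict(knob_grip=.051,bracket_edge=.0125,stop=.01).items():
    for d in robot.tip_of(p,t)[:2]: print(t,round(d['conf'],2),d['xy'],at(p,d['xy'],z)[:2])
E
```

```text
time: 10.6
eef_pos: [0.5051, -0.0274, 0.234]
tool_rot: [-0.6, -3.083, 0.0]
force: [-0.2, -0.5, 0.6]
width: 0.0342
gripper_force: 0.0
[ 0.5051 -0.0274  0.234 ] [-0.6003 -3.0833  0.0003] 0.03415447712066629 [-0.2073 -0.5284  0.597 ]
knob_grip 0.8 [363.5, 290.6] [ 0.5952 -0.0133]
knob_grip 0.6 [314.5, 278.6] [ 0.5667 -0.0508]
bracket_edge 0.96 [411.6, 270.4] [0.6125 0.0383]
stop 0.76 [443.9, 267.8] [0.6238 0.0706]
stop 0.31 [310.2, 276.5] [ 0.5806 -0.061 ]
```

View pics/w6.png

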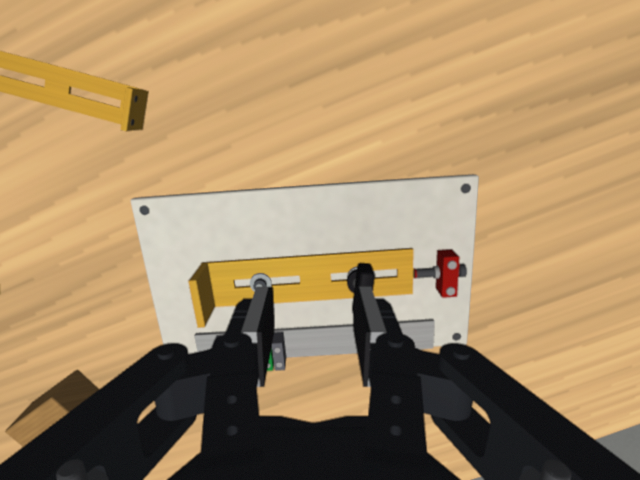

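The wrist view shows the bracket edge at (412,270) against the screw tip, and the knob bar at about (364,280). Descending onto the bar.

```bash
python3 -m jog '[[[0.045,0.006,-0.02],[0,0,0],-0.2],[[0.092,0.013,-0.05],[0,0,0],-0.2],[[0.092,0.013,-0.09],[0,0,0],-0.2],[[0.092,0.013,-0.13],[0,0,0],-0.2],[[0.092,0.013,-0.165],[0,0,0],-0.2],[[0.092,0.013,-0.183],[0,0,0],-0.2],[[0.092,0.013,-0.183],[0,0,0],-0.2]]' 60
```

```text
time: 11.68
eef_pos: [0.5961, -0.0143, 0.0497]
tool_rot: [-0.601, -3.08, 0.0]
force: [-0.1, -0.6, 0.6]
width: 0.034
gripper_force: 0.0
```

```bash
python3 -m jog '[[[0,0,0],[0,0,0],-0.4],[[0,0,0],[0,0,0],-0.55],[[0,0,0],[0,0,0],-0.65],[[0,0,0],[0,0,0],-1],[[0,0,0],[0,0,0],-1],[[0,0,0],[0,0,0],-1]]' 60
```

```text
time: 12.42
eef_pos: [0.5974, -0.0155, 0.0526]
tool_rot: [0.602, 3.081, -0.005]
force: [-2.4, -7.3, 2.3]
width: 0.0132
gripper_force: 57.9
```

Gripped. I'll relieve the side force, then turn clockwise 56° in steps.

```bash
python3 -m jog '[[[-0.0005,-0.0017,0],[0,0,0],-1],[[-0.0005,-0.0017,0],[0,0,-0.02],-1],[[-0.0005,-0.0017,0],[0,0,-0.04],-1],[[-0.0005,-0.0017,0],[0,0,-0.06],-1],[[-0.0005,-0.0017,0],[0,0,-0.08],-1]]'
python3 -c "
from rig import robot;s=robot.sense();print(s['torque'],s['q'])"
```

```text
time: 13.05
eef_pos: [0.5968, -0.0163, 0.0526]
tool_rot: [1.353, 2.833, -0.002]
force: [-3.2, -5.7, 7.4]
width: 0.0133
gripper_force: 58.5
[-1.14876564  0.65504257  0.21686081] [-0.16703157  0.45583949 -0.20245026  0.91074184 -0.0017589   0.72442471]
```

```bash
python3 -m jog '[[[-0.0005,-0.0014,0.001],[0,0,-0.02],-1],[[-0.0005,-0.0014,0.001],[0,0,-0.04],-1],[[-0.0005,-0.0014,0.001],[0,0,-0.06],-1],[[-0.0005,-0.0014,0.001],[0,0,-0.08],-1],[[-0.0005,-0.0014,0.001],[0,0,-0.08],-1]]'
python3 -c "
from rig import robot;s=robot.sense();print(s['torque'],s['q'])"
```

```text
time: 13.68
eef_pos: [0.5958, -0.0167, 0.0526]
tool_rot: [-2.01, -2.414, -0.0]
force: [-2.1, 0.8, 1.5]
width: 0.0133
gripper_force: 59.8
[ 0.06439118  0.35542526 -0.13081062] [-1.68809795e-01  4.55297727e-01 -2.03306250e-01  9.12200609e-01
  2.58159003e-04  1.22005825e+00]
```

```bash
python3 -m jog '[[[0,0,0],[0,0,-0.02],-1],[[0,0,0],[0,0,-0.04],-1],[[0,0,0],[0,0,-0.047],-1],[[0,0,0],[0,0,-0.047],-1]]'
python3 -c "
from rig import robot;s=robot.sense();print(s['torque'],s['q'])"
```

```text
time: 14.18
eef_pos: [0.5953, -0.0167, 0.0526]
tool_rot: [-2.341, -2.094, 0.001]
force: [-5.0, 1.6, 6.1]
width: 0.0131
gripper_force: 60.4
[ 0.06567078  1.16730679 -0.11839046] [-1.68909959e-01  4.55072136e-01 -2.03718590e-01  9.12890435e-01
  7.44410404e-05  1.51337297e+00]
```

```bash
python3 -m jog '[[[0.0005,0,0],[0,0,-0.004],-1],[[0.0005,0,0],[0,0,-0.008],-1],[[0.0005,0,0],[0,0,-0.008],-1]]'
python3 -c "
from rig import robot;s=robot.sense();print(s['torque'],s['q'])"
```

```text
time: 14.55
eef_pos: [0.5954, -0.0167, 0.0526]
tool_rot: [-2.392, -2.035, 0.002]
force: [-7.3, 1.0, 7.8]
width: 0.013
gripper_force: 60.9
[-0.06456862  1.65717376  0.72289579] [-1.68671338e-01  4.55649209e-01 -2.02796400e-01  9.14118845e-01
 -2.76857407e-04  1.56265778e+00]
```

The torque jumped to 0.72 N m, which is the end stop. Release and lift.

```bash
python3 -m jog '[[[0,0,0],[0,0,0.003],-1],[[0,0,0],[0,0,0.003],-0.3],[[0,0,0],[0,0,0.003],-0.2],[[0,0,0],[0,0,0.003],-0.2],[[0,0,0.03],[0,0,0.003],-0.2],[[0,0,0.07],[0,0,0.003],-0.2],[[-0.03,0,0.12],[0,0,0.003],-0.2],[[-0.08,0,0.16],[0,0,0.003],-0.2],[[-0.08,0,0.2],[0,0,0.003],-0.2],[[-0.08,0,0.2],[0,0,0.003],-0.2]]'
python3 - <<'E'
from h import *
p=robot.read_camera("wrist");cv2.imwrite("pics/w7.png",p['pixels'][:,:,::-1])
E
```

```text
time: 15.8
eef_pos: [0.5173, -0.0171, 0.2557]
tool_rot: [2.373, 2.051, 0.006]
force: [0.5, 0.5, -1.1]
width: 0.0344
gripper_force: 0.0
```

View pics/w7.png

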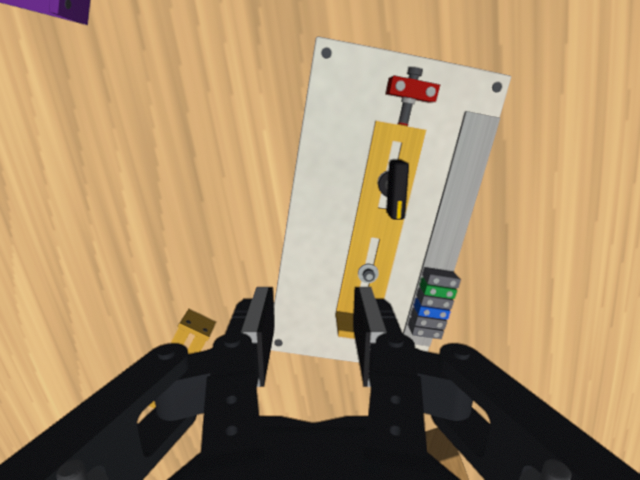

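The wrist view shows the bracket edge at (402,124) still against the screw. The knob bar at (397,190) lies almost along the slide, about 10° off it, which matches 1.4 rad. Handing in.

```bash
python3 -c "
from rig import robot;print(robot.close_job())"
```

```text
the job is handed in; nothing more can be done
None
```

I pressed the bracket home against the stop screw with about 12 N over the drag, turned the wing knob clockwise to its end stop, let go and handed the job in; the verdict was not reported back.

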